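# Switch the ball sorter to the other bin

### The arm

A 7-joint arm with a two-finger parallel gripper is mounted at the origin on the work surface. World frame = base frame: x ahead of the robot, y to its left, z up, the work surface at z = 0. Lengths are in m, angles in rad, forces in N, time in s.
With the tool pointing down it reaches from about 0.4 to 0.875 m from the base axis. Payload 19.3 kg.
Tool frame: the origin (TCP) lies midway between the tips of the shut fingers; the grasp point (between the pads) lies bot.tcp_to_grasp behind it (bot.tcp_to_grasp is the distance from the TCP to the grasp point, in m); z points along the fingers, y is the line along which they close (so a half turn about z gives the same grasp; the last joint's range is limited). The gripper opens to 85 mm and grips with 20 to 120 N. Pads are 22 mm wide; open, the fingers measure 114 mm over their backs; the gripper's body (76 mm by 85 mm) begins 54 mm behind the grasp point. The pads swing forward as they close: fully open they stand 13 mm farther back than shut.
Start: joints at [-1.314, 0.521, -0.036, 1.599, 0.021, 1.021, -0.113], TCP at [0.201, 0.592, 0.231] pointing down, gripper open.
Joint ranges: [-2.91, 2.91], [-0.3, 2.13], [-1.5, 1.42], [0.17, 2.43], [-1.26, 4.41], [0.16, 1.93], [-2.52, 2.52]. Speed limits (rad/s): [1.89, 1.89, 2.39, 2.39, 3.01, 3.01, 3.01].

### API

Orientations are given as [roll, pitch, yaw] about the fixed x, y, z axes, in that order (R = Rz(yaw) Ry(pitch) Rx(roll)).
In Python, from workcell import observe, imaging, bot gives the robot as it stands.
- The arm moves only by the tool send_rows, never from a script. Its argument "plan" is text: rows parted by semicolons, each of 7 numbers parted by spaces: the shift along the tool's x, y, z in m, then the turn, a rotation vector about the tool's x, y, z in degrees, then the finger opening in m, from 0 to 0.0854. In form: dx dy dz rx ry rz claw; .... A call has 1 to 10 rows; each row is the pose to reach, as a shift and turn from the pose commanded when the call began, along the tool's axes at that moment; what a row does not reach only later rows make up. A row lasts 1/12 s, in which the tool goes at most 41.7 mm and 7.16 degrees, less where a joint would pass 70% of its speed; a pose out of reach is approached as far as the arm can. A call with a gripper value outside its range is refused whole. The fingers move at their own pace and stop on an object; "grip_force" is the grip in N (left out, the last holds). Time passes only in rows, so rows that repeat a pose let the fingers close. It gives the time, the measured TCP pose, the force, the opening and the grip force at its end, in the units of the state.
- observe(): the state, without advancing time (a new reading comes with each control period).
- imaging.grab_frame(name): name is "scene" or "top"; returns a dict with "color" (384x512x3 uint8, red, green, blue), "fx", "fy", "cx", "cy" (pixels), "dist_coeffs" ([k1, k2, p1, p2, k3] as OpenCV has them; the pictures are not rectified), "eye" and "orientation" of the camera in the world. Camera axes: x right, y down, z forward; pixel columns grow to the right and rows downward; lengths in m; the calibration is good to about 2 mm. A picture is of the moment at which its call begins. There is no depth.
- bot.job_done(): hands the job in; it is judged then, once.
The state is a dict: "clock": time; "qpos": joint angles; "qd": joint speeds; "joint_efforts": joint torques, N m; "position": TCP position; "tool_rot": TCP orientation; "force": force on the tool from outside, world axes, zero at the start; "moment": the same for the moment, N m; "grip_width": finger opening in m; "finger_force": force on a finger pad.
Only numpy, scipy, OpenCV 4.12 (cv2) and the standard library are available. Lean on these libraries where they do the work, as an engineer would, in place of code of your own. Each camera call takes 0.05 s, during which the arm holds its last target. There are 200 camera calls.

### The job

Rock the green seesaw gate of the ball sorter over to its other side (its raised red pad is there to be pushed down), then push the yellow shutter sideways, fully open, so that the three orange conduit test balls roll down the other chute into the bin there. Only push, and only with the fingers: do not touch or carry the balls yourself, and leave the loose things around the sorter where they stand.

Things in the scene. Friction and masses are not known exactly. Their poses are not given: they have to be found in the camera images.
- sorter: The ball sorter, fixed to the table: plywood base (12 mm thick) with a feed channel behind, a seesaw gate in front, a chute and a bin on each side. Origin on the table top (z 0) straight under the gate's pivot centre; its x points away from the robot (turned up to 0.3 rad), y to the left, z up. Balls leaving the feed land in the gate's trough and roll out at its low end.
- feed_mouth (a point): Low end of the feed channel's floor, at sorter x 19, y 0, z 142 mm. The aluminium channel runs from here straight back along the sorter's +x for 220 mm, its floor rising to z 175 mm; 46 mm wide outside, 36 inside, walls 20 mm high over the floor.
- left_bin (a point): Floor centre of the blue bin on the sorter's left (+y) side, 116 mm (x) by 124 mm (y), walls 60 mm high under the chute, 85 at the sides, 120 at the outer end. Its aluminium chute, 88 mm wide, spans 108 to 186 mm from the sorter's middle and falls from z 95 to 71 mm, walls 26 mm high.
- right_bin (a point): Floor centre of the yellow bin on the sorter's right (-y) side, 116 mm (x) by 124 mm (y), walls 60 mm high under the chute, 85 at the sides, 120 at the outer end. Its aluminium chute, 88 mm wide, spans 108 to 186 mm from the sorter's middle and falls from z 95 to 71 mm, walls 26 mm high.
- gate (a joint): Tilt of the green seesaw gate about its pivot (along the sorter's x, z 130 mm). Positive: left (+y) end raised, balls run to the right bin; negative: right end raised, balls run to the left bin. Stops at -0.25 and 0.25 rad. It starts at one stop; the weight over its pivot tips it on by itself once past 0 and keeps it there. 1 to 3 N on the raised pad rocks it.
- gate_left_pad (a point): Centre of the top face of the gate's left red pad, 50 x 50 x 6 mm, on the robot's side of the trough: 82 mm from the pivot centre towards the robot, 95 mm left, 12 mm up, in the gate's frame (axes: x along the pivot away from the robot, z normal to the pad). It moves 47 mm up or down when rocked. The steel weight (48 mm disc, 62 mm over the pivot) stands midway between the pads.
- gate_right_pad (a point): The same on the right red pad, 95 mm to the right of the pivot.
- shutter (a joint): Slide of the yellow shutter plate across the feed channel, in m: about 0 shut (balls held back), 0.05 fully open, when it stands wholly to the left of the channel. It slides along the sorter's +y (to the left) with about 1.5 N of friction and stays where it is left.
- shutter_top (a point): Centre of the shutter's upper edge, 80 mm behind the gate's pivot. The plate is 34 mm wide (y), 4 mm thick with a 14 mm thick, 12 mm high rim at the top; this point stands 73 mm above the channel's floor, so the plate rises about 53 mm clear of the channel's walls and can be pushed on its right (-y) edge there. Axes as the sorter's.
- jar: Bystander, loose, not to be moved: screw jar with black lid, 52 mm wide, 65 high, standing in front of the sorter. Origin at its underside.
- coupling: Bystander, loose, not to be moved: steel pipe coupling, 42 mm wide, 36 high, standing at the sorter's front left. Origin at its underside.
- insulator: Bystander, loose, not to be moved: white ceramic insulator, 44 mm wide, 50 high, standing at the sorter's front right. Origin at its underside.
- wrench: Bystander, loose, not to be moved: steel wrench lying behind the left bin. Origin at its underside.
- screwdriver: Bystander, loose, not to be moved: screwdriver lying behind the right bin. Origin at its underside.
- ball1: Centre of orange ball 1, a loose plastic ball of 30 mm diameter, about 18 g, which waits in the feed channel behind the shutter.
- ball2: Centre of orange ball 2, a loose plastic ball of 30 mm diameter, about 18 g, which waits in the feed channel behind the shutter.
- ball3: Centre of orange ball 3, a loose plastic ball of 30 mm diameter, about 18 g, which waits in the feed channel behind the shutter.

How it is judged:
On the way, in this order (a step that is already met when the one before it is completed fails the run):
1. the gate is rocked over to its other side while the shutter is still shut (distance of gate_left_pad from where it was at the start of the episode above 0.027 m and (value of joint gate above 0.2 rad or value of joint gate below -0.2 rad) and value of joint shutter below 0.012 m), for 0.2 s.
2. the shutter is pushed fully open (value of joint shutter above 0.044 m), for 0.1 s.
At the end, for the whole second after the job is handed in: The gate lies over on the side opposite to its start (beyond 0.2 rad, its pads at least 27 mm from where they were), the shutter is open by at least 44 mm, and all three balls lie in the bin of that side, at rest (under 0.08 m/s) (distance of gate_left_pad from where it was at the start of the episode above 0.027 m and value of joint shutter above 0.044 m and ((value of joint gate below -0.2 rad and y of ball1 in the frame of sorter between 0.18 and 0.298 m and x of ball1 in the frame of sorter between -0.072 and 0.04 m and z of each of ball1, ball2, ball3 in the frame of sorter below 0.065 m and y of ball2 in the frame of sorter between 0.18 and 0.298 m and x of ball2 in the frame of sorter between -0.072 and 0.04 m and y of ball3 in the frame of sorter between 0.18 and 0.298 m and x of ball3 in the frame of sorter between -0.072 and 0.04 m) or (value of joint gate above 0.2 rad and y of ball1 in the frame of sorter between -0.298 and -0.18 m and x of ball1 in the frame of sorter between -0.072 and 0.04 m and z of each of ball1, ball2, ball3 in the frame of sorter below 0.065 m and y of ball2 in the frame of sorter between -0.298 and -0.18 m and x of ball2 in the frame of sorter between -0.072 and 0.04 m and y of ball3 in the frame of sorter between -0.298 and -0.18 m and x of ball3 in the frame of sorter between -0.072 and 0.04 m)) and linear speed of each of ball1, ball2, ball3 below 0.08 m/s); the robot touches nothing.
It fails at once if the sorter is pushed with the arm or the gripper's body instead of the fingers (contact force between the arm and sorter above 2 N).
It fails at once if a ball is touched by the robot (contact force between any of the fingers, the arm and ball1 above 0.3 N or contact force between any of the fingers, the arm and ball2 above 0.3 N or contact force between any of the fingers, the arm and ball3 above 0.3 N).
It fails at once if a loose bystander is moved more than 20 mm (distance of any of jar, coupling, insulator, wrench, screwdriver from where it was at the start of the episode above 0.02 m).
It also fails if it takes over 42 s, if anything falls off the work surface, if the arm or the gripper's body presses on something with over 40 N, if the wrist force passes 120 N, or if a joint passes its speed limit or range.

## Working session

There is one attempt and no reset: what is moved stays moved. The work goes in short steps, Python scripts to look and compute and a tool call to move; the robot and the scene stay as the last step left them, time stands still between calls to the robot, and variables do not carry over. Pictures are saved under pics/ and viewed, at most 10 in all, crops included, and the job is handed in when it is done.

Besides the shell and the picture viewer there is one more tool, called after "Emit:" as name(argument=value, ...) on one line, values as JSON. send_rows: Moves the arm, as the interface text tells. Its arguments: {"type":"object","properties":{"plan":{"type":"string"},"grip_force":{"type":"number"}},"required":["plan"]}

```bash
mkdir -p pics
python3 - <<'E'
from workcell import observe, imaging, bot
import cv2,pickle
for n in("scene","top"):
    f=imaging.grab_frame(n); pickle.dump(f,open(n+".pkl","wb"))
    print(n,{k:v for k,v in f.items() if k!="color"})
    cv2.imwrite(f"pics/{n}0.png",cv2.resize(f["color"][:,:,::-1],None,fx=1.5,fy=1.5,interpolation=cv2.INTER_CUBIC))
print(observe(),bot.tcp_to_grasp)
E
```

```text
scene {'fx': 472.8433827162316, 'fy': 472.8433827162316, 'cx': 252.22534338367348, 'cy': 191.61751934375746, 'dist_coeffs': array([-0.12122766,  0.        ,  0.        ,  0.        ,  0.        ]), 'eye': array([1.19169492, 0.13097873, 1.14726036]), 'orientation': array([-2.59520838, -0.00994641,  1.7481925 ])}
top {'fx': 389.75563920246606, 'fy': 389.75563920246606, 'cx': 255.07576168900673, 'cy': 190.8769608196968, 'dist_coeffs': array([0.03035971, 0.        , 0.        , 0.        , 0.        ]), 'eye': array([0.44832931, 0.02228594, 0.96798152]), 'orientation': array([-2.97062819, -0.03167464, -1.54657039])}
{'clock': 0.1, 'qpos': array([-1.31419933,  0.52195351, -0.03631467,  1.59991177,  0.0212182 ,
        1.02109068, -0.11282176]), 'qd': array([-0.00060974, -0.00260742, -0.00040136, -0.00360375,  0.00274681,
        0.00029631,  0.00125372]), 'joint_efforts': array([ 4.28944593e-03, -9.28491068e+01,  1.98431432e+00, -3.70529759e+01,
        1.82131265e-02,  5.27365250e-03, -1.88626245e-05]), 'position': array([0.2005845 , 0.59164367, 0.23079804]), 'tool_rot': array([-3.14061876e+00,  8.87091527e-05,  2.81476071e+00]), 'force': array([ 1.04730225,  0.03655254, -0.09501401]), 'moment': array([ 0.03046647, -0.02928412,  0.01730913]), 'finger_force': 0.0, 'grip_width': 0.08533493952561033} 0.0187
```

View pics/scene0.png

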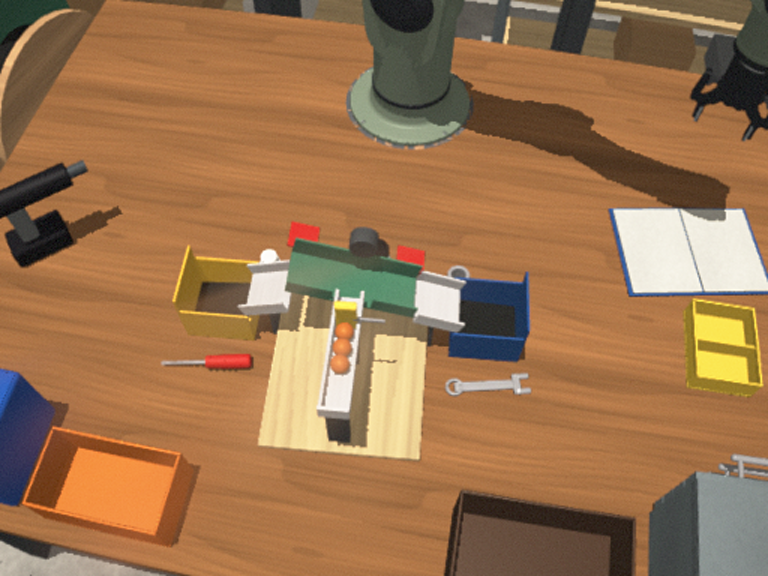

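View pics/top0.png

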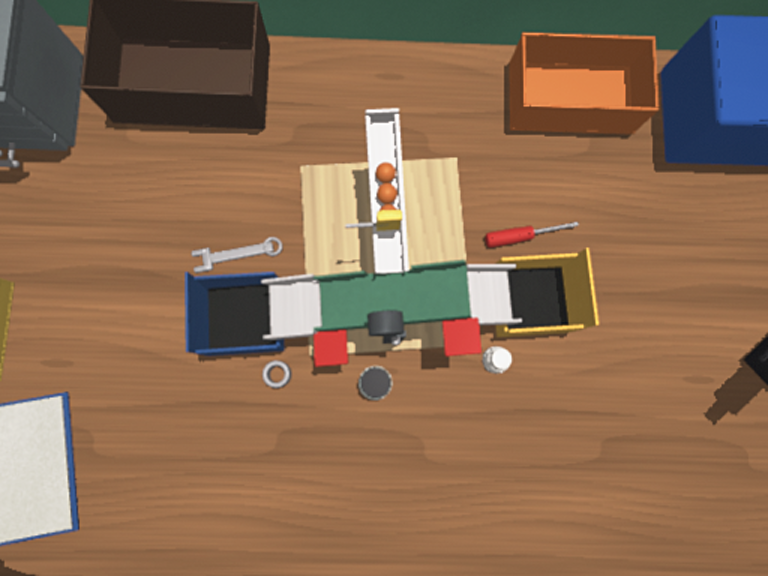

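The scene shows the right pad raised (top view 462,337; scene 304,235) and the left pad down (331,348; 410,256). The shutter's rim is at about (389,214), the balls are behind it, and the jar, coupling and insulator stand in front. Next I fit the sorter pose.

```bash
cat > h.py <<'E'
import numpy as np,cv2,pickle
from scipy.spatial.transform import Rotation as R
F={n:pickle.load(open(n+".pkl","rb")) for n in("scene","top")}
def proj(n,P):
    f=F[n];Rc=R.from_euler("xyz",f["orientation"]).as_matrix()
    K=np.array([[f["fx"],0,f["cx"]],[0,f["fy"],f["cy"]],[0,0,1.]])
    rv=cv2.Rodrigues(Rc.T)[0]
    return cv2.projectPoints(np.atleast_2d(np.array(P,float)),rv,-Rc.T@f["eye"],K,f["dist_coeffs"])[0][:,0]
def W(p,P):
    c,s=np.cos(p[2]),np.sin(p[2]);P=np.atleast_2d(P).astype(float)
    return np.c_[p[0]+c*P[:,0]-s*P[:,1],p[1]+s*P[:,0]+c*P[:,1],P[:,2]]
def ray(n,u,v,z):
    from scipy.optimize import fsolve
    return fsolve(lambda q:proj(n,[q[0],q[1],z])[0]-[u,v],[.5,0])
E
python3 - <<'E'
from h import *
from scipy.optimize import least_squares
S=np.array([[-.082,-.0891,.1651],[-.082,.095,.1181],[.239,.023,.195],[.239,-.023,.195]])
px={"top":np.array([[462,337],[331,348],[367,111],[398,110]])/1.5,"scene":np.array([[304,235],[410,256],[351,414],[318,409]])/1.5}
r=least_squares(lambda p:np.r_[tuple((proj(n,W(p,S))-px[n]).ravel() for n in px)],[.55,0,0],loss="soft_l1")
p=r.x;print(p);print(r.fun.reshape(2,4,2).round(1))
np.save("p.npy",p)
pts={"rpad":S[0],"lpad":S[1],"shut":[.08,0,.224]}
for k,v in pts.items(): print(k,W(p,v).round(4),{n:(proj(n,W(p,v))*1.5).round() for n in px})
for n,(u,v,z) in dict(jar=(375,383,.065),coup=(277,374,.036),ins=(498,359,.05)).items():print(n,ray("top",u/1.5,v/1.5,z))
for n in px:
    f=F[n]["color"][:,:,::-1].copy()
    u,v=proj(n,W(p,[.08,0,.2]))[0].astype(int)
    c=f[v-60:v+60,u-80:u+80]; cv2.imwrite(f"pics/crop_{n}.png",cv2.resize(c,None,fx=5,fy=5,interpolation=cv2.INTER_CUBIC)); print(n,u-80,v-60)
E
```

```text
[ 0.59506815 -0.01342435  0.09875155]
[[[-0.4 -1.1]
  [-0.8 -0.5]
  [-1.9  0.8]
  [-0.9  0.3]]

 [[-1.1 -0.2]
  [-0.5  1.1]
  [-1.5 -2. ]
  [-0.9 -0.4]]]
rpad [[ 0.5223 -0.1102  0.1651]] {'top': array([[461., 335.]]), 'scene': array([[302., 235.]])}
lpad [[0.5041 0.073  0.1181]] {'top': array([[330., 347.]]), 'scene': array([[409., 258.]])}
shut [[ 0.6747 -0.0055  0.224 ]] {'top': array([[390., 214.]]), 'scene': array([[344., 303.]])}
jar [0.45524676 0.00543707]
coup [0.46574337 0.15871899]
ins [ 0.49731421 -0.18668337]
top 179 86
scene 149 147
```

View pics/crop_top.png

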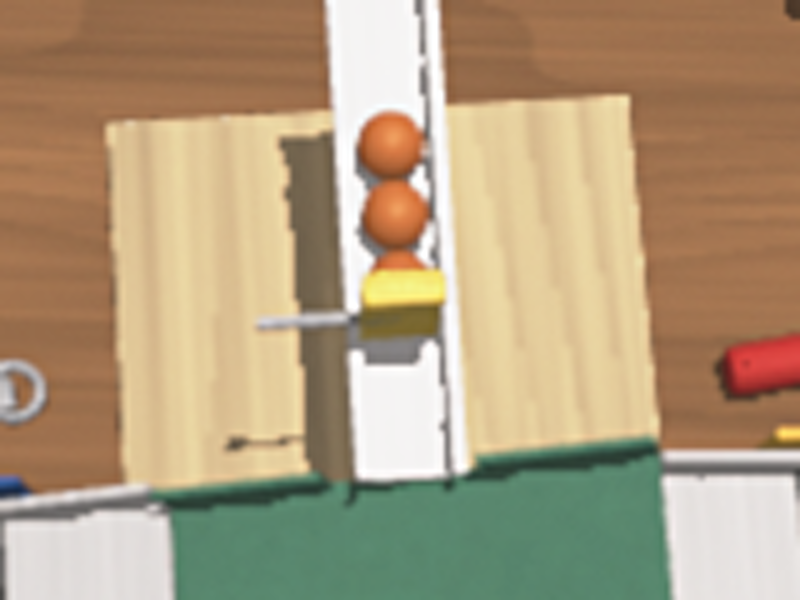

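The fit agrees with the rim pixel at (389,215), so the pose is good. The gate has to go to positive tilt, sending the balls to the right, yellow bin.

```bash
cat >> h.py <<'E'
def rel(P,yaw_s=None):
    """world target -> shift in tool axes (mm) and turn about tool (deg) to have tool pointing down with y along sorter y"""
    from workcell import observe
    s=observe();R0=R.from_euler("xyz",s["tool_rot"]);d=R0.inv().apply(np.array(P)-s["position"])
    p=np.load("p.npy");Rt=R.from_euler("xyz",[np.pi,0,p[2]+np.pi])
    return (d*1000).round(1),(R0.inv()*Rt).as_rotvec(degrees=True).round(1)
E
python3 - <<'E'
from h import *
p=np.load("p.npy")
for P in ([.42,.35,.33],W(p,[-.088,-.102,.26])[0],W(p,[-.088,-.102,.13])[0]): print(np.round(P,4),*rel(P))
E
```

```text
[0.42 0.35 0.33] [-285.4 -158.5  -99. ] [ -0.1  -0.  -24.4]
[ 0.5176 -0.1236  0.26  ] [-529.8 -575.7  -28.6] [ -0.1  -0.  -24.4]
[ 0.5176 -0.1236  0.13  ] [-529.8 -575.5  101.4] [ -0.1  -0.  -24.4]
```

Emit:
send_rows(plan="0 0 -0.06 0 0 0 0; -0.03 -0.015 -0.1 0 0 -5 0; -0.285 -0.158 -0.1 0 0 -24.4 0; -0.285 -0.158 -0.1 0 0 -24.4 0; -0.285 -0.158 -0.1 0 0 -24.4 0; -0.285 -0.158 -0.1 0 0 -24.4 0; -0.285 -0.158 -0.1 0 0 -24.4 0; -0.285 -0.158 -0.1 0 0 -24.4 0; -0.285 -0.158 -0.1 0 0 -24.4 0; -0.285 -0.158 -0.1 0 0 -24.4 0")

```text
clock: 0.93
position: [0.4235, 0.3459, 0.3317]
tool_rot: [-3.14, 0.001, -3.048]
force: [0.0, -0.1, 0.3]
grip_width: -0.0004
finger_force: 0.0
```

Run:
```python
from h import *
p=np.load("p.npy")
for P in (W(p,[-.088,-.102,.33])[0],W(p,[-.088,-.102,.2])[0]): print(np.round(P,4),*rel(P))
```

```text
[ 0.5176 -0.1236  0.33  ] [ -49.8 -476.2    2.4] [-0.1  0.1 -0.3]
[ 0.5176 -0.1236  0.2   ] [ -49.6 -476.   132.4] [-0.1  0.1 -0.3]
```

Emit:
send_rows(plan="-0.05 -0.476 0 0 0 0 0; -0.05 -0.476 0 0 0 0 0; -0.05 -0.476 0 0 0 0 0; -0.05 -0.476 0 0 0 0 0; -0.05 -0.476 0 0 0 0 0; -0.05 -0.476 0 0 0 0 0; -0.05 -0.476 0 0 0 0 0; -0.05 -0.476 0 0 0 0 0; -0.05 -0.476 0 0 0 0 0; -0.05 -0.476 0 0 0 0 0")

```text
clock: 1.77
position: [0.504, -0.0593, 0.3314]
tool_rot: [3.142, 0.0, -3.042]
force: [0.8, 0.9, 0.4]
grip_width: 0.0
finger_force: 0.0
```

Emit:
send_rows(plan="0 0 0 0 0 0 0; 0 0 0 0 0 0 0;0 0 0 0 0 0 0;0 0 0 0 0 0 0")

```text
clock: 2.1
position: [0.504, -0.0562, 0.3312]
tool_rot: [3.141, -0.0, -3.041]
force: [-0.1, 0.1, -0.7]
grip_width: 0.0002
finger_force: 0.0
```

Run:
```python
from h import *
p=np.load("p.npy")
for P in (W(p,[-.088,-.102,.2])[0],): print(np.round(P,4),*rel(P))
```

```text
[ 0.5176 -0.1236  0.2   ] [ -6.7 -68.5 131.1] [ 0.  -0.   0.1]
```

Emit:
send_rows(plan="-0.007 -0.035 0 0 0 0 0; -0.007 -0.069 0 0 0 0 0; -0.007 -0.069 0.03 0 0 0 0; -0.007 -0.069 0.06 0 0 0 0; -0.007 -0.069 0.09 0 0 0 0; -0.007 -0.069 0.12 0 0 0 0; -0.007 -0.069 0.13 0 0 0 0; -0.007 -0.069 0.13 0 0 0 0")

```text
clock: 2.77
position: [0.517, -0.1241, 0.1995]
tool_rot: [3.141, -0.004, -3.041]
force: [0.4, -0.2, 0.0]
grip_width: -0.0002
finger_force: 0.0
```

Run:
```python
from h import *
from workcell import imaging
f=imaging.grab_frame("scene")["color"][120:270,130:330,::-1]
cv2.imwrite("pics/s1.png",cv2.resize(f,None,fx=4,fy=4,interpolation=cv2.INTER_CUBIC))
```

```text
(no output)
```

View pics/s1.png

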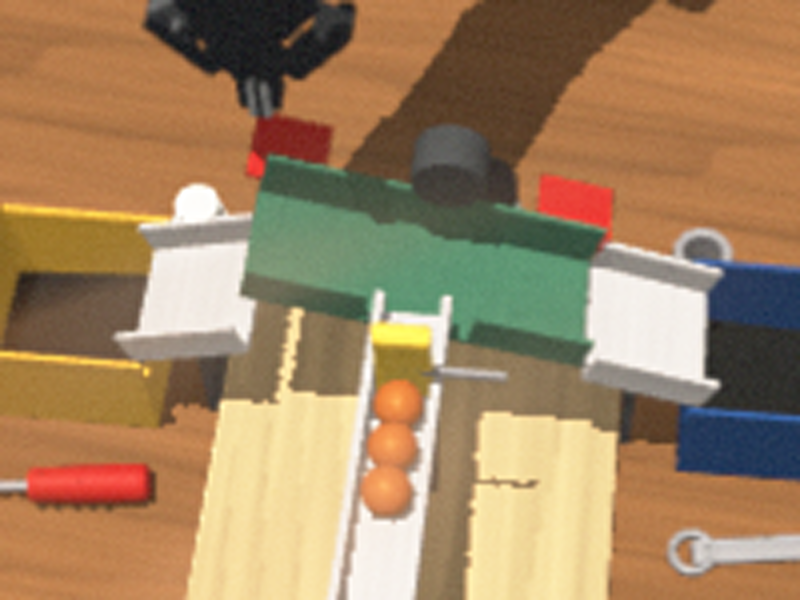

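The closed fingertips (262,112 in the crop) hover over the raised right pad (290,147), and the shutter is shut. Now I push the pad down.

Emit:
send_rows(plan="0 0 0.015 0 0 0 0; 0 0 0.03 0 0 0 0; 0 0 0.04 0 0 0 0; 0 0 0.05 0 0 0 0; 0 0 0.058 0 0 0 0; 0 0 0.066 0 0 0 0; 0 0 0.072 0 0 0 0; 0 0 0.076 0 0 0 0; 0 0 0.076 0 0 0 0; 0 0 0.076 0 0 0 0")

```text
clock: 3.65
position: [0.5179, -0.1253, 0.1253]
tool_rot: [-3.142, -0.0, -3.043]
force: [-0.4, -0.4, 1.2]
grip_width: -0.0001
finger_force: 0.0
```

Run:
```python
from h import *
from workcell import imaging
f=imaging.grab_frame("scene")["color"][120:270,130:330,::-1]
cv2.imwrite("pics/s2.png",cv2.resize(f,None,fx=4,fy=4,interpolation=cv2.INTER_CUBIC))
```

```text
(no output)
```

View pics/s2.png

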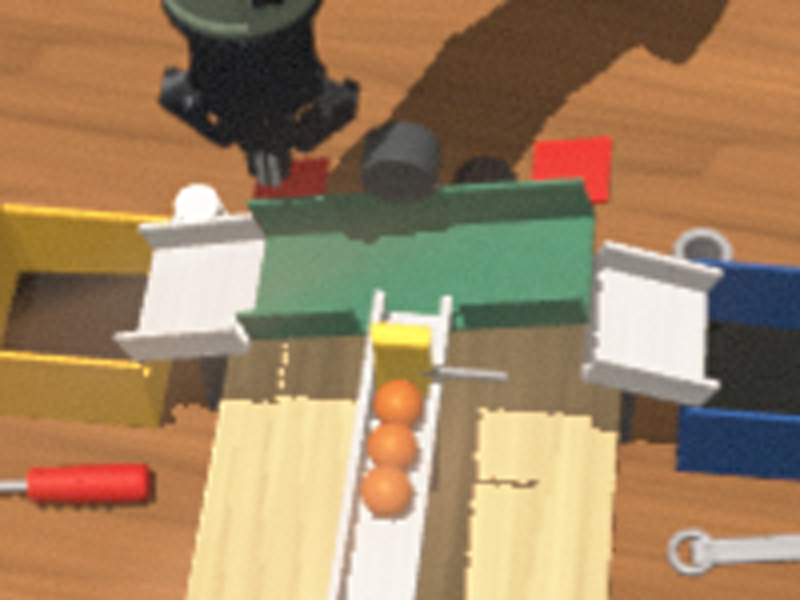

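The gate is over: the weight is tipped to the right, the left pad at (573,170) is raised, and the shutter is still shut. I'll retreat upward next.

Emit:
send_rows(plan="0 0 -0.03 0 0 0 0; 0 0 -0.07 0 0 0 0; 0 0 -0.11 0 0 0 0; 0 0 -0.15 0 0 0 0; 0 0 -0.19 0 0 0 0; 0 0 -0.19 0 0 0 0; 0 0 -0.19 0 0 0 0")

```text
clock: 4.28
position: [0.5187, -0.1254, 0.3177]
tool_rot: [-3.141, 0.005, -3.043]
force: [-0.6, -0.0, -0.7]
grip_width: -0.0004
finger_force: 0.0
```

Run:
```python
from h import *
from workcell import observe
p=np.load("p.npy");print(observe()["qpos"].round(2))
for P in (W(p,[.08,-.075,.31])[0],W(p,[.08,-.075,.204])[0]): print(np.round(P,4),*rel(P))
```

```text
[-0.09  0.29  0.27  1.74 -0.09  1.11  1.88]
[ 0.6821 -0.0802  0.31  ] [-167.    28.9    8.5] [-0.   0.3  0. ]
[ 0.6821 -0.0802  0.204 ] [-166.6   28.9  114.5] [-0.   0.3  0. ]
```

Emit:
send_rows(plan="-0.167 0.029 0 0 0 7 0; -0.167 0.029 0 0 0 14 0; -0.167 0.029 0 0 0 21 0; -0.167 0.029 0 0 0 28 0; -0.167 0.029 0 0 0 35 0; -0.167 0.029 0 0 0 42 0; -0.167 0.029 0 0 0 49 0; -0.167 0.029 0 0 0 56 0; -0.167 0.029 0 0 0 63 0; -0.167 0.029 0 0 0 70 0")

```text
clock: 5.12
position: [0.6808, -0.0799, 0.314]
tool_rot: [-3.14, -0.001, 2.013]
force: [0.2, 0.1, -0.4]
grip_width: 0.0002
finger_force: 0.0
```

Emit:
send_rows(plan="0 0 0 0 0 7 0; 0 0 0 0 0 14 0; 0 0 0 0 0 20 0; 0 0 0 0 0 20 0; 0 0 0 0 0 20 0")

```text
clock: 5.53
position: [0.6809, -0.0797, 0.3143]
tool_rot: [-3.14, 0.0, 1.673]
force: [-0.9, -0.1, -0.6]
grip_width: -0.0002
finger_force: 0.0
```

Run:
```python
from h import *
p=np.load("p.npy")
for P in (W(p,[.08,-.075,.204])[0],W(p,[.08,-.028,.204])[0],W(p,[.08,.022,.204])[0]): print(np.round(P,4),*rel(P))
```

```text
[ 0.6821 -0.0802  0.204 ] [ -0.5   1.3 110.3] [ -0.1  -0.1 -89.8]
[ 0.6774 -0.0334  0.204 ] [ 46.5   1.4 110.3] [ -0.1  -0.1 -89.8]
[0.6725 0.0164 0.204 ] [ 96.5   1.6 110.3] [ -0.1  -0.1 -89.8]
```

Tool +x now lies along sorter +y. I'll descend and take a quick look before pushing.

Emit:
send_rows(plan="0 0.001 0.03 0 0 0 0; 0 0.001 0.06 0 0 0 0; 0 0.001 0.09 0 0 0 0; 0 0.001 0.11 0 0 0 0; 0 0.001 0.11 0 0 0 0; 0.01 0.001 0.11 0 0 0 0; 0.02 0.001 0.11 0 0 0 0; 0.03 0.001 0.11 0 0 0 0; 0.03 0.001 0.11 0 0 0 0")

```text
clock: 6.28
position: [0.6799, -0.0464, 0.2066]
tool_rot: [3.14, -0.001, 1.674]
force: [1.0, 0.7, -0.4]
grip_width: 0.0002
finger_force: 0.0
```

Run:
```python
from h import *
from workcell import imaging
f=imaging.grab_frame("scene")["color"][120:270,130:330,::-1]
cv2.imwrite("pics/s3.png",cv2.resize(f,None,fx=4,fy=4,interpolation=cv2.INTER_CUBIC))
```

```text
(no output)
```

View pics/s3.png

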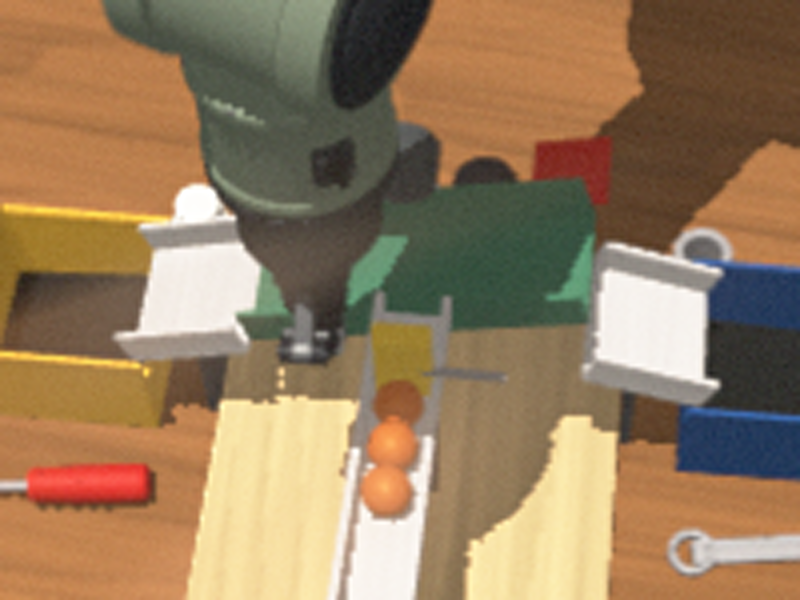

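The fingers (300,345) stand to the right of the shutter (403,350), clear of the balls. Now I push in +x of the tool.

Emit:
send_rows(plan="0.01 0 0 0 0 0 0; 0.018 0 0 0 0 0 0; 0.026 0 0 0 0 0 0; 0.034 0 0 0 0 0 0; 0.042 0 0 0 0 0 0; 0.05 0 0 0 0 0 0; 0.057 0 0 0 0 0 0; 0.062 0 0 0 0 0 0; 0.064 0 0 0 0 0 0; 0.064 0 0 0 0 0 0")

```text
clock: 7.17
position: [0.6728, 0.0145, 0.2052]
tool_rot: [-3.141, -0.0, 1.671]
force: [-0.6, -0.2, 0.1]
grip_width: 0.0001
finger_force: 0.0
```

Run:
```python
from h import *
from workcell import imaging,observe
s=observe();p=np.load("p.npy");d=s["position"][:2]-p[:2];c,n=np.cos(p[2]),np.sin(p[2]);print(c*d[0]+n*d[1],-n*d[0]+c*d[1],s["force"])
f=imaging.grab_frame("scene")["color"][120:270,130:330,::-1]
cv2.imwrite("pics/s4.png",cv2.resize(f,None,fx=4,fy=4,interpolation=cv2.INTER_CUBIC))
```

```text
0.08013422423259696 0.020090916755857873 [-0.59626189 -0.17098217  0.05217732]
```

View pics/s4.png

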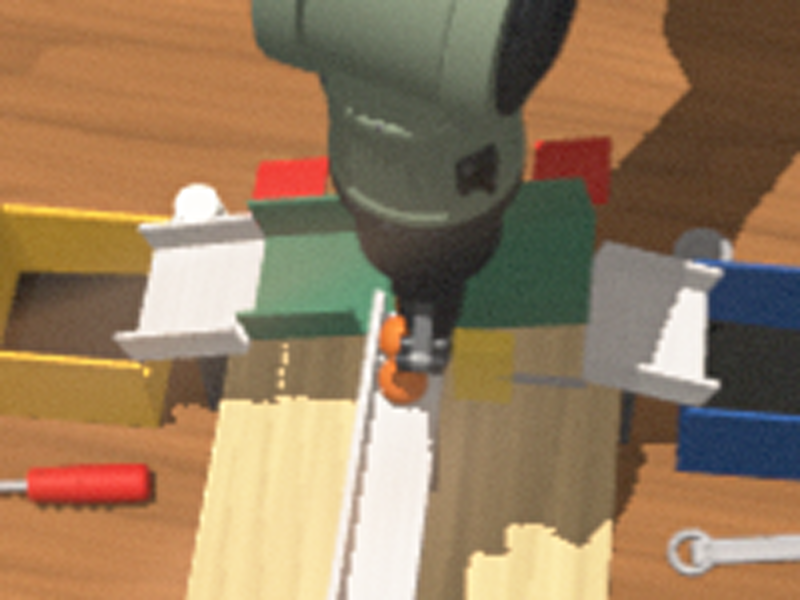

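The shutter plate now stands left of the channel (485,365) and the balls are rolling out. I feel no end stop yet, so I'll push on gently.

Emit:
send_rows(plan="0.002 0 0 0 0 0 0; 0.004 0 0 0 0 0 0; 0.005 0 0 0 0 0 0; 0.005 0 0 0 0 0 0; 0.005 0 0 0 0 0 0; 0.005 0 0 0 0 0 0")

```text
clock: 7.72
position: [0.6724, 0.0173, 0.2053]
tool_rot: [-3.142, 0.002, 1.669]
force: [1.4, -6.7, -0.4]
grip_width: 0.0002
finger_force: 3.2
```

Run:
```python
from h import *
from workcell import imaging,observe
s=observe();p=np.load("p.npy");d=s["position"][:2]-p[:2];c,n=np.cos(p[2]),np.sin(p[2]);print(c*d[0]+n*d[1],-n*d[0]+c*d[1],s["force"])
f=imaging.grab_frame("scene")["color"][120:270,130:330,::-1]
g=imaging.grab_frame("scene")["color"][90:270,100:380,::-1]
m=cv2.inRange(cv2.cvtColor(g.copy(),cv2.COLOR_BGR2HSV),(20,150,90),(32,255,255))
n_,_,st,ce=cv2.connectedComponentsWithStats(m)
for a,b in zip(st,ce):
    if a[4]>30: print(a[:2]+[100,90],a[2:],b+[100,90])
for o in(0,.044,.05):print(o,[proj("scene",W(p,[.073,y+o,.224]))[0].round(1) for y in(.017,-.017)])
```

```text
0.08000102127594597 0.022958703807697666 [ 1.41007037 -6.67346306 -0.38611445]
[100  90] [  280   180 49378] [241.18182186 179.30870023]
[115 164] [ 57  37 750] [136.37866667 181.26666667]
[244 202] [ 15  17 179] [250.77653631 208.97206704]
[120 207] [45  5 59] [141.62711864 209.10169492]
0 [array([236.8, 200.2]), array([221.9, 199.1])]
0.044 [array([256.2, 201.6]), array([241.2, 200.5])]
0.05 [array([258.9, 201.8]), array([243.9, 200.7])]
```

The end stop is felt (−6.7 N), and the shutter at columns 244–259 matches 0.05 m open. I'll back off slightly, lift away and look.

Emit:
send_rows(plan="-0.008 0 0 0 0 0 0; -0.012 0 0 0 0 0 0; -0.012 0 -0.03 0 0 0 0; -0.012 0 -0.06 0 0 0 0; -0.012 0 -0.1 0 0 0 0; -0.012 0 -0.14 0 0 0 0; -0.012 0 -0.16 0 0 0 0; -0.012 0 -0.16 0 0 0 0; -0.012 0 -0.16 0 0 0 0; -0.012 0 -0.16 0 0 0 0")

```text
clock: 8.65
position: [0.6733, 0.0067, 0.3646]
tool_rot: [-3.141, -0.0, 1.67]
force: [0.1, -0.6, -1.6]
grip_width: -0.0
finger_force: 0.0
```

Emit:
send_rows(plan="-0.04 0 0 0 0 0 0; -0.08 0 0 0 0 0 0; -0.08 0.04 0 0 0 0 0; -0.08 0.08 0 0 0 0 0; -0.08 0.12 0 0 0 0 0; -0.08 0.16 0 0 0 0 0; -0.08 0.16 0 0 0 0 0; -0.08 0.16 0 0 0 0 0; -0.08 0.16 0 0 0 0 0; -0.08 0.16 0 0 0 0 0")

```text
clock: 9.48
position: [0.8405, -0.0576, 0.3634]
tool_rot: [-3.139, -0.0, 1.669]
force: [0.4, -0.3, 0.3]
grip_width: 0.0001
finger_force: 0.0
```

Run:
```python
from h import *
from workcell import imaging
a,b=[imaging.grab_frame(n)["color"][:,:,::-1] for n in("scene","top")]
cv2.imwrite("pics/s5.png",np.vstack([cv2.resize(a[110:260,100:366],(800,300*800//532)[:2] and (532,300)),cv2.resize(b[110:260,120:386],(532,300))]))
```

```text
(no output)
```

View pics/s5.png

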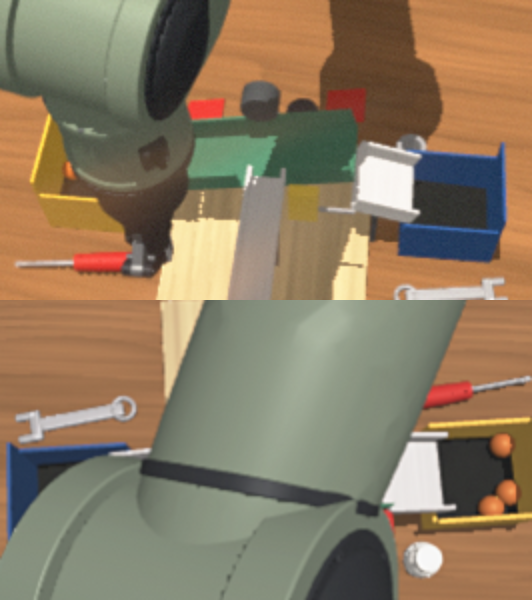

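Top view: three balls in the yellow bin at (502,445), (508,491) and (491,506). The gate is over, the shutter is open at (302,200), and the arm is clear. I'll let the balls settle, then hand in.

Emit:
send_rows(plan="0 0 0 0 0 0 0; 0 0 0 0 0 0 0;0 0 0 0 0 0 0;0 0 0 0 0 0 0;0 0 0 0 0 0 0;0 0 0 0 0 0 0;0 0 0 0 0 0 0;0 0 0 0 0 0 0;0 0 0 0 0 0 0;0 0 0 0 0 0 0")

```text
clock: 10.42
position: [0.8407, -0.057, 0.3653]
tool_rot: [-3.142, 0.0, 1.67]
force: [-0.6, 0.3, 0.4]
grip_width: 0.0
finger_force: 0.0
```

Emit:
send_rows(plan="0 0 0 0 0 0 0; 0 0 0 0 0 0 0;0 0 0 0 0 0 0;0 0 0 0 0 0 0;0 0 0 0 0 0 0;0 0 0 0 0 0 0;0 0 0 0 0 0 0;0 0 0 0 0 0 0;0 0 0 0 0 0 0;0 0 0 0 0 0 0")

```text
clock: 11.25
position: [0.8407, -0.057, 0.3653]
tool_rot: [3.142, 0.0, 1.67]
force: [0.2, -0.4, 0.7]
grip_width: -0.0002
finger_force: 0.0
```

Run:
```python
from h import *
from workcell import imaging,bot
import time
def balls():
    b=imaging.grab_frame("top")["color"][160:240,330:400,::-1].copy()
    m=cv2.inRange(cv2.cvtColor(b,cv2.COLOR_BGR2HSV),(5,150,80),(14,255,255))
    return [(s[4],c.round(1)) for s,c in list(zip(*cv2.connectedComponentsWithStats(m)[2:]))[1:] if s[4]>20]
print(balls());[balls() for _ in range(4)];print(balls())
print(bot.job_done())
```

```text
[(np.int32(115), array([40.9, 22.1])), (np.int32(223), array([39.9, 49. ]))]
[(np.int32(116), array([40.8, 22. ])), (np.int32(222), array([39.9, 49. ]))]
the job is handed in; nothing more can be done
None
```

I rocked the gate over to the right and pushed the shutter open to its end stop; all three balls lay still in the yellow right bin when I handed the job in, at about 11.6 s on the robot's clock (no verdict was returned).

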